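Shut the chip-extraction gate with the push stick

TASK

Draw the wooden push stick out of its sleeve, lay it flat on the bench clear of the sleeve and let go, then take it again by its raised handle and use its plain end to push the gate inside the clear-topped housing home until the spring catch drops behind it. Push steadily, do not ram it, and keep the gripper itself off the housing. Finally draw the stick back out and leave it lying flat on the bench; do not disturb the wooden disc, the pot or the clamp.

Things in the scene. Friction and masses are not known exactly. Their poses are not given: they have to be found in the camera images.
- chute: The extraction gate housing, fixed to the bench: aluminium box 240 long (its x) x 80 wide x 68 high with a clear plastic cover (6 thick, no opening); a grey hose collar (62 across) stands on the cover near its far end, up to 103 high. Origin: centre of the underside, x axis = direction in which the gate is pushed shut. A straight channel 36 wide and 50 high (12 to 62 above the bench) runs through it along x and is open at the mouth end, x = -120.
- chute_mouth (a point): Centre of the channel's open mouth, 37 above the bench; same axes as chute.
- gate_face (a point): Centre of the flat upright face (32 wide, 18 to 58 above the bench) of the gate's push plate inside the channel, facing the mouth; moves with the gate. It lies 40 from the mouth when the gate is wide open and 122 from the mouth at its stop; same axes as chute.
- gate (a joint): How far the dark steel sliding gate has been pushed in, m: 0 wide open, 0.078 and more caught, 0.082 hard stop. It slides with about 6 N of friction and stays where it is left; lifting the catch, between about 0.048 and 0.073, raises the push needed to about 15 N in all (a push stopped there has not shut it). Past 0.078 the catch drops behind a tooth on the gate; behind it is 4 mm of slack, then the hard stop, where the force rises steeply.
- catch (a joint): How far the spring catch's plunger is lifted, m: 0 down, about 0.008 while it rides over the gate's tooth. It is down both before the tooth comes and after it has clicked behind.
- catch_head (a point): Top of the catch's round black head (18 across, 92 above the bench when down) on the housing's cover, 125 from the mouth.
- sleeve: Grey painted sleeve holding the stick, fixed to the bench: 132 long (its x) x 46 wide x 59 high, inside 34 wide and 46 high over an 8 thick floor, closed at the back. Origin: centre of the underside, x axis points out of its open end.
- sleeve_mouth (a point): Middle of the sleeve's open end, on the top of its floor, 66 from the sleeve's origin.
- stick: Dark wooden push stick, loose, about 0.12 kg, 200 long (its x) x 22 wide: a bar 24 high, with a raised handle over the rear 60 mm where it is 40 high. Origin: centre of the underside; x axis points from handle to plain end. At the start the handle is inside the sleeve and about 75 of the plain end sticks out.
- stick_tip (a point): Centre of the stick's plain flat end, 12 above its underside.
- stick_tail (a point): Point on the stick's handle end face, on its middle line, 12 above its underside.
- disc: Bystander: round wooden blank lying flat, 110 across, 12 thick. Origin: centre of its underside.
- pot: Bystander: ceramic pot with two ears, 100 across the ears, 100 high. Origin: centre of its underside.
- clamp: Bystander: bent steel work clamp with an upright bolt, 70 x 34 x 89 high. Origin: centre of its underside.
Not all that is in view belongs to the job. What is shaped like the sleeve but orange or purple is not meant. There is more than one size of the stick; the job needs the smaller.

How it is judged:
By the outcome, as a careful person would: the job done as asked, in the order asked, and still so for the second after the job is handed in, with the robot touching nothing.
It also fails if it takes over 58 s, if anything falls off the work surface, if the arm or the gripper's body presses on something with over 40 N, if the wrist force passes 120 N, or if a joint passes its speed limit or range.

ROBOT

A 6-joint arm with a two-finger parallel gripper is mounted at the origin on the work surface. World frame = base frame: x ahead of the robot, y to its left, z up, the work surface at z = 0. Lengths are in mm, angles in rad, forces in N, time in s.
With the tool pointing down it reaches from about 350 to 775 mm from the base axis. Payload 7.3 kg.
Tool frame: the origin (TCP) lies between the finger pads; the fingertips stand 22 mm ahead of it and the grasp point (between the pads) lies 3 mm ahead of it; z points along the fingers, x is the direction in which the jaws open and shut, and the axes are right-handed (so a half turn about z gives the same grasp; the last joint's range is limited). The gripper opens to 92 mm and grips with 3 to 60 N. Pads are 19 mm wide; open, the fingers measure 130 mm over their backs; the gripper's body (75 mm by 190 mm) begins 47 mm behind the grasp point.
Start: joints at [1.073, 0.342, 1.524, -0, 1.275, -0.146], TCP at [180.894, 492.869, 248.741] pointing down, gripper open.
Joint ranges: [-2.53, 2.53], [-0.77, 2.02], [0.04, 2.7], [-1, 4.14], [0.28, 2.66], [-3.11, 3.11]. Speed limits (rad/s): [2.57, 2.57, 3.14, 3.14, 3.14, 3.14].

INTERFACE

Orientations are given as [roll, pitch, yaw] about the fixed x, y, z axes, in that order (R = Rz(yaw) Ry(pitch) Rx(roll)).
In Python, from plant import * gives the robot as it stands. The module is installed in compiled form; this text tells all that it offers.
- The arm moves only by the shell command python3 -m handwheel 'ROWS' [OPENING]. ROWS is a JSON object of lists of equal length, an entry for each row: "translation": the shift along the world's x, y, z in units of 15 cm (1.0 is 15 cm), a list of three; "twist": the turn about the world's z in units of 90 degrees (1.0 is 90 degrees). In form: {"translation": [[tx, ty, tz], ...], "twist": [twist, ...]}. A call has exactly 8 rows; each row shifts and turns the pose as measured when the row begins; what a row does not reach is not made up. A row lasts 1/8 s, in which the tool goes at most 62.5 mm and 10.7 degrees, less where a joint would pass 70% of its speed; a pose out of reach is approached as far as the arm can. A call with a number of a shift or a turn outside -1 to 1 is refused whole. A call with a gripper value outside its range is refused whole. OPENING is the closure in counts, from 0 (fully open) to 255 (shut), set as the call begins (- or left out, the last holds). The fingers move at their own pace and stop on an object; the grip force is fixed at half the most. Time passes only in rows, so rows that do not move let the fingers close, or fill a call up. It gives the time, the measured TCP pose, the force and the opening at its end, in the units of the state.
- get_obs(): the state, without advancing time (a new reading comes with each control period).
- capture(name): name is "scene" or "top" or "wrist"; returns a dict with "img" (420x560x3 uint8, red, green, blue), "vertical_fov" (degrees; the focal length in pixels is half the picture's height over the tangent of half this angle, whatever the lens; pixels are square), "cx", "cy" (the principal point, pixels), "world_from_camera" (4x4, takes a point from camera to world coordinates). Camera axes: x right, y up, looking along -z (the intrinsics and any distortion apply to the point x, -y, -z); pixel columns grow to the right and rows downward; lengths in mm; the calibration is good to about 2 mm. The wrist camera is an equidistant fisheye: a pixel r from the principal point sees the ray r / f radians off the axis. A picture is of the moment at which its call begins. There is no depth.
- close_job(): hands the job in, once; it reports no verdict.
Trained networks look in the newest picture that a camera, given by its name, has taken for a name from the list of things; names that differ only in an ending like _2 or _b are one class to them, and where a whole thing is asked for, a point or a joint stands for the part that bears it (a point fixed in the world has none). Each returns a list of dicts, best first, with "score" (0 to 1); they miss things now and then, are a little off and sometimes report something else, mostly with a low value. They report only what shows in the picture. A call takes as long as a camera call. They do not tell look-alikes from the thing itself.
- search_frame(camera, label): "position" ([x, y, z] in mm, in the coordinates of the camera as it stood for that picture, good to about 4 mm: the middle of the surface that is visible of it).
- spot_point(camera, label): "position" ([x, y, z] in mm, in the coordinates of the camera as it stood for that picture, good to about 4 mm: a listed point, or the origin of a listed thing).
The state is a dict: "time": time; "joint_positions": joint angles; "dq": joint speeds; "tau": joint torques, N m; "tool_pos": TCP position; "tcp_rot": TCP orientation; "contact_force": force on the tool from outside, world axes, zero at the start; "moment": the same for the moment, N m; "grip_width": finger opening in mm.
Only numpy, scipy, OpenCV 4.12 (cv2) and the standard library are available. Lean on these libraries where they do the work, as an engineer would, in place of code of your own. Each camera call takes 0.05 s, during which the arm holds its last target.

## Working session

There is one attempt and no reset: what is moved stays moved. The work goes in short steps, Python scripts to look and compute and a shell command to move; the robot and the scene stay as the last step left them, time stands still between calls to the robot, and variables do not carry over. Pictures are saved under pics/ and viewed, and the job is handed in when it is done.

```bash
mkdir -p pics; cat > h.py <<'E'
from plant import *
import numpy as np, cv2
def snap(cam,name):
    c=capture(cam); cv2.imwrite(f'pics/{name}.png',cv2.cvtColor(c['img'],cv2.COLOR_RGB2BGR)); return c
def w(c,p): return (np.array(c['world_from_camera'])@np.append(p,1))[:3]
E
python3 - <<'E'
from h import *
o=get_obs(); print({k:np.round(v,3) for k,v in o.items()})
for cam in ['scene','top']:
    c=snap(cam,cam+'0'); print(cam,c['vertical_fov'],c['cx'],c['cy'],np.round(c['world_from_camera'],3).tolist())
    for l in ['chute_mouth','gate_face','catch_head','chute','sleeve','sleeve_mouth','stick','stick_tip','stick_tail','disc','pot','clamp']:
        print(l,[(np.round(w(c,r['position'])).tolist(),round(r['score'],2)) for r in spot_point(cam,l)[:4]])
E
```

```text
{'time': np.float64(0.0), 'joint_positions': array([ 1.073,  0.343,  1.525, -0.   ,  1.275, -0.146]), 'dq': array([-0.   , -0.001,  0.001, -0.001, -0.001,  0.   ]), 'tau': array([  0.   , -43.125, -24.422,   0.072,   0.056,  -0.   ]), 'tool_pos': array([180.714, 492.532, 248.062]), 'tcp_rot': array([-3.141e+00,  2.000e-03,  1.219e+00]), 'contact_force': array([0.226, 0.133, 0.232]), 'moment': array([-0.031, -0.061, -0.011]), 'grip_width': np.float64(91.495)}
scene 55.93788567849064 275.8087532210648 215.22546829629917 [[0.161, -0.634, 0.756, 1295.346], [0.987, 0.114, -0.114, -128.315], [-0.013, 0.765, 0.644, 742.176], [0.0, 0.0, 0.0, 1.0]]
chute_mouth [([594.0, 20.0, 34.0], 0.89)]
gate_face [([446.0, 131.0, 1.0], 0.68)]
catch_head [([621.0, -104.0, 90.0], 0.55)]
chute [([621.0, -98.0, -4.0], 0.7)]
sleeve [([306.0, 344.0, -1.0], 0.93), ([448.0, 130.0, 4.0], 0.89), ([434.0, -17.0, 18.0], 0.24)]
sleeve_mouth [([311.0, 277.0, 0.0], 0.93), ([313.0, 108.0, 3.0], 0.92), ([443.0, 61.0, 4.0], 0.62), ([594.0, 20.0, 36.0], 0.52)]
stick [([439.0, 88.0, 8.0], 0.84), ([775.0, 210.0, -2.0], 0.71)]

[... 369 characters left out ...]
757], [0.0, 0.0, 0.0, 1.0]]
chute_mouth [([593.0, 24.0, 35.0], 0.75)]
gate_face []
catch_head [([618.0, -100.0, 90.0], 0.55), ([618.0, -97.0, -2.0], 0.54)]
chute [([614.0, -97.0, -1.0], 0.8)]
sleeve [([445.0, 128.0, -0.0], 0.97), ([303.0, 343.0, 1.0], 0.97), ([306.0, 175.0, -1.0], 0.85)]
sleeve_mouth [([312.0, 107.0, 8.0], 0.78), ([437.0, 62.0, 9.0], 0.71), ([310.0, 275.0, 8.0], 0.57)]
stick [([439.0, 88.0, 9.0], 0.73), ([773.0, 209.0, 1.0], 0.59)]
stick_tip [([789.0, 81.0, 15.0], 0.58), ([434.0, -14.0, 22.0], 0.43)]
stick_tail [([750.0, 341.0, 11.0], 0.79)]
disc [([425.0, -458.0, 2.0], 0.72)]
pot [([489.0, 343.0, -1.0], 0.64)]
clamp [([650.0, 401.0, 0.0], 0.71), ([592.0, 24.0, 37.0], 0.63)]
```

View pics/scene0.png

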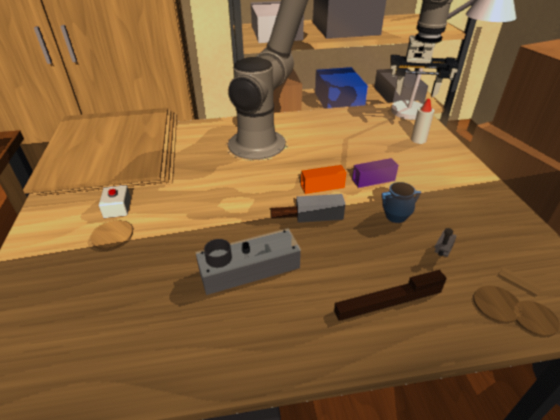

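View pics/top0.png

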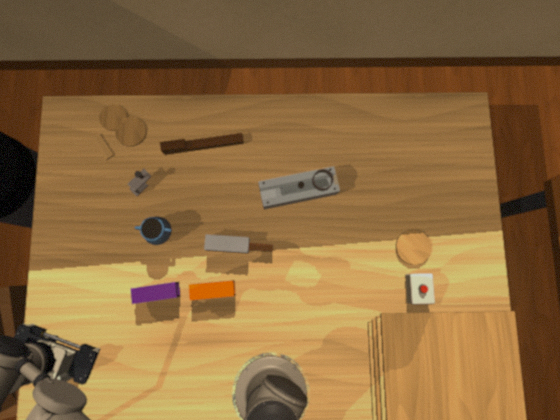

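The scene view shows the grey sleeve at (320,208) with the small stick's end poking out at (283,212). The housing is at (248,262). Orange and purple decoy sleeves and a long decoy stick at (390,295) are also in view. The top view agrees. I'll move above the protruding stick.

```bash
python3 -m handwheel '{"translation": [[0.2,-0.36,0],[0.2,-0.36,0],[0.2,-0.36,0],[0.2,-0.36,0],[0.2,-0.36,0],[0.2,-0.36,0],[0.2,-0.36,0],[0.2,-0.36,0]], "twist": [-0.1,-0.1,-0.1,-0.1,-0.1,-0.1,-0.1,-0.1]}' 0
```

```text
time: 2.3
tool_pos: [422.1, 55.8, 249.9]
tcp_rot: [-3.141, -0.008, -0.07]
contact_force: [0.3, -0.0, -0.3]
grip_width: 91.9
```

```bash
python3 - <<'E'
import cv2
a=cv2.imread('pics/top0.png'); b=a[150:270,180:350]; cv2.imwrite('pics/topc.png',cv2.resize(b,None,fx=4.6,fy=4.6,interpolation=cv2.INTER_CUBIC))
E
```

```text
(no output)
```

View pics/topc.png

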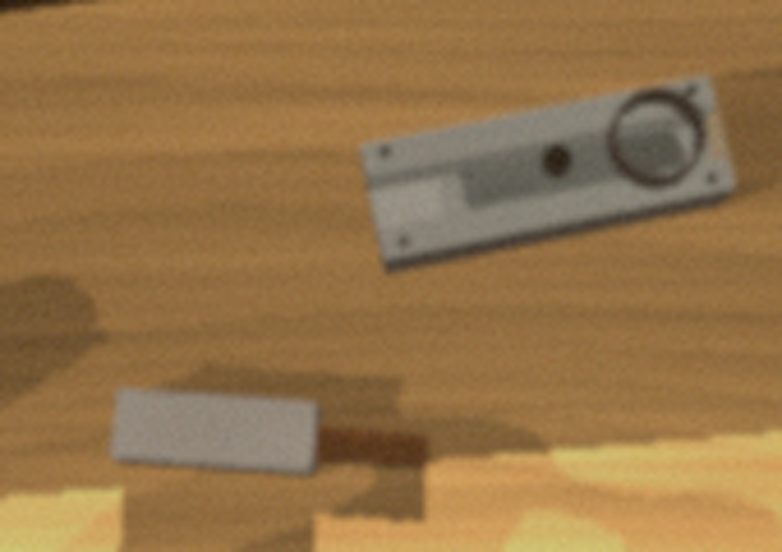

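This crop shows the housing and sleeve edges clearly. The housing's top corners are at (360,143), (710,77), (735,188) and (387,262). The sleeve's are at (118,389), (318,402), (312,472) and (112,458). The protruding stick's corners are at (318,427)–(427,436) and (318,460)–(427,466). Next I'll project these onto their known heights and add a wrist view.

```bash
cat >> h.py <<'E'
def ray(c,u,v,z):
    f=c['img'].shape[0]/2/np.tan(np.radians(c['vertical_fov'])/2); T=np.array(c['world_from_camera'])
    d=T[:3,:3]@np.array([(u-c['cx'])/f,-(v-c['cy'])/f,-1]); o=T[:3,3]; return o+d*(z-o[2])/d[2]
def rayf(c,u,v,z):
    f=c['img'].shape[0]/2/np.tan(np.radians(c['vertical_fov'])/2); T=np.array(c['world_from_camera'])
    a=np.array([u-c['cx'],v-c['cy']]); r=np.hypot(*a); t=r/f; a=a/r*np.sin(t)
    d=T[:3,:3]@np.array([a[0],-a[1],-np.cos(t)]); o=T[:3,3]; return o+d*(z-o[2])/d[2]
E
python3 - <<'E'
from h import *
c=capture('top')
g=lambda P,z:[np.round(ray(c,180+x/4.6,150+y/4.6,z),1)[:2] for x,y in P]
ch=g([(360,143),(710,77),(735,188),(387,262)],68);sl=g([(118,389),(318,402),(312,472),(112,458)],59);st=g([(427,436),(427,466),(318,460),(318,427)],32)
print(ch,sl,st)
for q,(a,b) in dict(ch=((ch[0]+ch[3])/2,(ch[1]+ch[2])/2) if 0 else (ch[0],ch[1])).items() if 0 else []: pass
an=lambda a,b:np.degrees(np.arctan2(*(b-a)[::-1]))
print('chute',an(ch[0],ch[1]),an(ch[3],ch[2]),'mouth',(ch[0]+ch[3])/2,'c',sum(ch)/4)
print('sleeve',an(sl[0],sl[1]),an(sl[3],sl[2]),'mouth',(sl[1]+sl[2])/2,'c',sum(sl)/4,'tip',(st[0]+st[1])/2)
c=snap('wrist','wr1'); print(c['vertical_fov'],c['cx'],c['cy'])
for l in ['sleeve','sleeve_mouth','stick','stick_tip','chute_mouth','chute','gate_face']:
    print(l,[(np.round(w(c,r['position'])).tolist(),round(r['score'],2)) for r in spot_point('wrist',l)[:4]])
E
```

```text
[array([632. ,  29.2]), array([ 674.4, -207.2]), array([ 598. , -220.9]), array([551.1,  12.1])] [array([470.4, 190.2]), array([459.9,  58.7]), array([414.1,  63. ]), array([425.3, 193.6])] [array([438.3, -13. ]), array([418.3, -12.7]), array([423.4,  60.2]), array([445.4,  60. ])]
chute -79.83171404610094 -78.61915109279052 mouth [591.55  20.65] c [613.875 -96.7  ]
sleeve -94.56526238441698 -94.90158108600238 mouth [437.    60.85] c [442.425 126.375] tip [428.3  -12.85]
65.70646984690485 273.35629407019564 203.2307399771058
sleeve [([445.0, 125.0, 0.0], 0.96), ([304.0, 176.0, -4.0], 0.7)]
sleeve_mouth [([307.0, 105.0, 7.0], 0.62)]
stick [([767.0, 212.0, -1.0], 0.61)]
stick_tip [([432.0, -12.0, 18.0], 0.89)]
chute_mouth [([594.0, 25.0, 36.0], 0.79), ([432.0, -11.0, 19.0], 0.47)]
chute [([615.0, -93.0, -6.0], 0.98)]
gate_face [([616.0, -90.0, -4.0], 0.19)]
```

View pics/wr1.png

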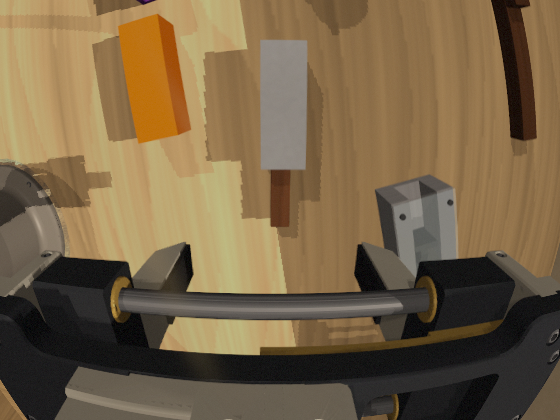

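The wrist view shows the stick end, with tip corners at about (271,227) and (289,226). It runs straight along the sleeve, whose top-face corners are (261,168) and (305,168).

```bash
python3 - <<'E'
from h import *
c=capture('wrist')
for p in [(271,227),(289,226),(271,180),(290,180)]: print(rayf(c,*p,32).round(1))
for p in [(261,168),(305,168)]: print(rayf(c,*p,59).round(1))
for p in [(383,216),(376,186),(453,208),(454,186),(429,177)]: print(rayf(c,*p,68).round(1))
E
```

```text
[ 4.149e+02 -2.000e-01  3.200e+01]
[ 4.361e+02 -3.000e-01  3.200e+01]
[418.5  56.3  32. ]
[439.7  55.   32. ]
[409.5  76.3  59. ]
[454.6  73.6  59. ]
[537.7  18.6  68. ]
[528.3  52.8  68. ]
[626.8  21.8  68. ]
[625.   48.2  68. ]
[590.7  59.9  68. ]
```

```bash
cat >> h.py <<'E'
def projf(c,P):
    f=c['img'].shape[0]/2/np.tan(np.radians(c['vertical_fov'])/2); p=(np.linalg.inv(c['world_from_camera'])@np.append(P,1))[:3]
    a=np.array([p[0],-p[1]]);r=np.hypot(*a);t=np.arctan2(r,-p[2]);return np.array([c['cx'],c['cy']])+a/r*f*t
E
python3 - <<'E'
from h import *
c=snap('wrist','wr2'); print(np.round(c['world_from_camera'],3).tolist()); print(get_obs()['tool_pos'])
print(projf(c,[431,-13,20]),projf(c,[437,61,59]))
print([(np.round(r['position']).tolist()) for r in spot_point('wrist','stick_tip')])
a=c['img']; cv2.imwrite('pics/wr2c.png',cv2.cvtColor(cv2.resize(a[120:300,200:500],None,fx=2.6,fy=2.6),cv2.COLOR_RGB2BGR))
E
```

```text
[[0.998, 0.06, 0.013, 424.444], [-0.061, 0.949, 0.309, 143.696], [0.006, -0.31, 0.951, 385.285], [0.0, 0.0, 0.0, 1.0]]
[420.94459155  58.90452179 249.61318828]
[284.72867275 232.09982655] [288.42373652 180.73379105]
[[15.0, -32.0, -399.0], [368.0, 79.0, -363.0]]
```

View pics/wr2c.png

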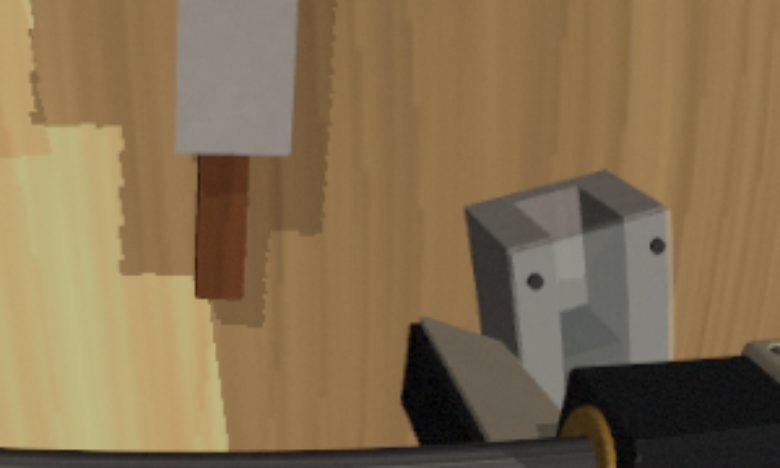

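```bash
python3 -m handwheel '{"translation": [[0.043,-0.133,-0.2],[0.043,-0.133,-0.2],[0,0,-0.2],[0,0,-0.2],[0,0,-0.2],[0,0,-0.2],[0,0,0],[0,0,0]], "twist": [-0.009,0,0,0,0,0,0,0]}' 0
python3 - <<'E'
from h import *
c=snap('wrist','wr3'); print(get_obs()['tool_pos'],get_obs()['tcp_rot'])
print([(np.round(w(c,r['position']),1).tolist(),r['score']) for r in spot_point('wrist','stick_tip')])
E
```

```text
time: 3.9
tool_pos: [435.5, 21.2, 67.1]
tcp_rot: [3.141, -0.014, -0.067]
contact_force: [-0.3, -0.2, 0.3]
grip_width: 91.6
[435.47468974  21.16269498  67.19019713] [ 3.14149145 -0.01390823 -0.06751412]
[([430.5, -11.4, 17.5], 0.8)]
```

View pics/wr3.png

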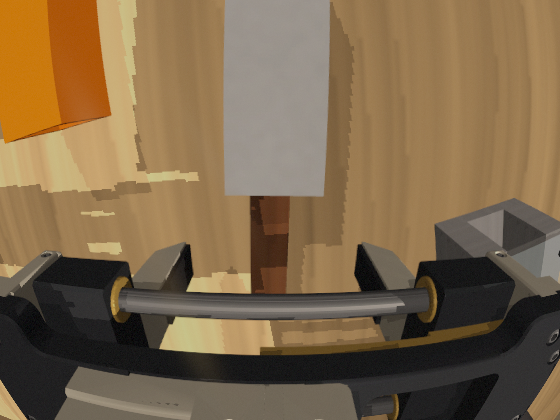

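The stick at column 270 is centred between the fingers, at columns 190 and 357. Lowering and closing.

```bash
python3 -m handwheel '{"translation": [[-0.01,-0.01,-0.08],[0,0,-0.08],[0,0,-0.07],[0,0,-0.04],[0,0,0],[0,0,0],[0,0,0],[0,0,0]], "twist": [-0.01,0,0,0,0,0,0,0]}' 0
python3 -m handwheel '{"translation": [[0,0,0],[0,0,0],[0,0,0],[0,0,0],[0,0,0],[0,0,0],[0,0,0],[0,0,0]], "twist": [0,0,0,0,0,0,0,0]}' 255
```

```text
time: 5.0
tool_pos: [435.0, 19.3, 25.5]
tcp_rot: [3.141, -0.018, -0.084]
contact_force: [0.2, -0.4, -0.6]
grip_width: 91.9
time: 6.0
tool_pos: [435.2, 19.3, 25.9]
tcp_rot: [3.141, -0.019, -0.085]
contact_force: [0.3, 0.0, -0.3]
grip_width: 21.8
```

```bash
python3 -m handwheel '{"translation": [[0,0,0.012],[-0.012,-0.14,0],[-0.012,-0.14,0],[-0.012,-0.14,0],[-0.012,-0.14,0],[-0.012,-0.14,0],[-0.012,-0.14,0],[-0.012,-0.14,0]], "twist": [0,0,0,0,0,0,0,0]}' 255
python3 - <<'E'
from h import *
c=snap('wrist','wr4');c=snap('top','top4')
E
```

```text
time: 7.0
tool_pos: [422.0, -130.9, 28.1]
tcp_rot: [3.141, -0.018, -0.081]
contact_force: [0.4, -0.1, -1.3]
grip_width: 21.9
```

View pics/wr4.png

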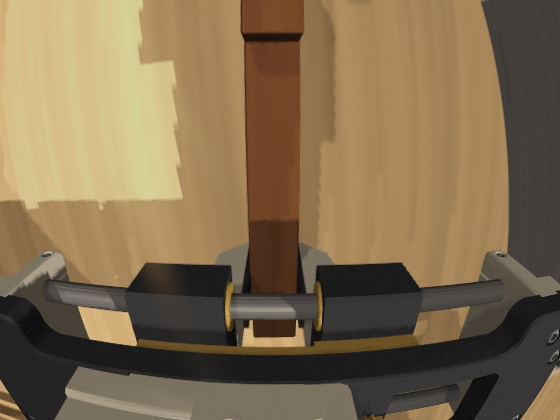

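The stick is fully drawn and clear of the sleeve, with the handle visible at the top centre, (272,20). I'll move on 27 mm, lower until the fingertips are just off the bench, and release.

```bash
python3 -m handwheel '{"translation": [[-0.008,-0.09,0],[-0.008,-0.09,0],[0,0,-0.012],[0,0,-0.012],[0,0,-0.008],[0,0,0],[0,0,0],[0,0,0]], "twist": [0,0,0,0,0,0,0,0]}' 255
python3 -m handwheel '{"translation": [[0,0,0],[0,0,0],[0,0,0],[0,0,0],[0,0,0],[0,0,0],[0,0,0],[0,0,0]], "twist": [0,0,0,0,0,0,0,0]}' 120
```

```text
time: 8.1
tool_pos: [419.6, -158.6, 22.9]
tcp_rot: [3.141, -0.018, -0.081]
contact_force: [0.5, 0.9, -1.5]
grip_width: 22.0
time: 9.1
tool_pos: [419.8, -158.6, 23.1]
tcp_rot: [3.141, -0.019, -0.081]
contact_force: [0.6, 0.2, -0.5]
grip_width: 48.7
```

```bash
python3 -m handwheel '{"translation": [[0,0,0.25],[0,0,0.35],[0,0,0.3],[0.02,0.25,0],[0.02,0.25,0],[0.02,0.25,0],[0.02,0.23,0],[0,0,0]], "twist": [0,0,0,0,0,0,0,0]}' 0
python3 - <<'E'
from h import *
print(get_obs()['tool_pos'])
for cam in ['wrist','top','scene']:
    c=snap(cam,cam+'5')
    for l in ['stick','stick_tip','stick_tail','sleeve_mouth','chute_mouth','catch_head']:
        print(cam,l,[(np.round(w(c,r['position'])).tolist(),round(r['score'],2)) for r in spot_point(cam,l)[:4]])
E
```

```text
time: 10.1
tool_pos: [431.3, -7.7, 163.0]
tcp_rot: [3.141, -0.021, -0.083]
contact_force: [0.2, -0.8, 0.1]
grip_width: 91.8
[431.2731866   -7.72635394 163.01299345]
wrist stick [([428.0, -93.0, -3.0], 0.93)]
wrist stick_tip [([416.0, -186.0, 8.0], 0.83), ([614.0, -95.0, -4.0], 0.5)]
wrist stick_tail [([434.0, 9.0, 10.0], 0.61)]
wrist sleeve_mouth [([306.0, 106.0, 5.0], 0.69), ([416.0, -189.0, 11.0], 0.27)]
wrist chute_mouth [([592.0, 22.0, 40.0], 0.86)]
wrist catch_head [([591.0, 21.0, 39.0], 0.23)]
top stick [([772.0, 209.0, -0.0], 0.72), ([423.0, -88.0, -0.0], 0.51)]
top stick_tip [([786.0, 82.0, 15.0], 0.72), ([419.0, -190.0, 14.0], 0.61)]
top stick_tail [([751.0, 341.0, 13.0], 0.77)]
top sleeve_mouth [([426.0, -458.0, 1.0], 0.66), ([312.0, 277.0, 5.0], 0.63), ([309.0, 110.0, 7.0], 0.61)]
top chute_mouth [([594.0, 25.0, 33.0], 0.82), ([618.0, -103.0, 90.0], 0.47)]
top catch_head [([617.0, -101.0, 93.0], 0.58)]
scene stick [([427.0, -94.0, -2.0], 0.61), ([774.0, 207.0, -2.0], 0.61)]
scene stick_tip [([419.0, -191.0, 7.0], 0.94), ([786.0, 81.0, 12.0], 0.91)]
scene stick_tail [([751.0, 342.0, 12.0], 0.8)]
scene sleeve_mouth [([441.0, 60.0, 4.0], 0.84), ([312.0, 278.0, 0.0], 0.69), ([315.0, 106.0, 5.0], 0.62)]
scene chute_mouth [([596.0, 20.0, 33.0], 0.84), ([652.0, 406.0, 1.0], 0.67)]
scene catch_head [([623.0, -100.0, 92.0], 0.41)]
```

View pics/wrist5.png

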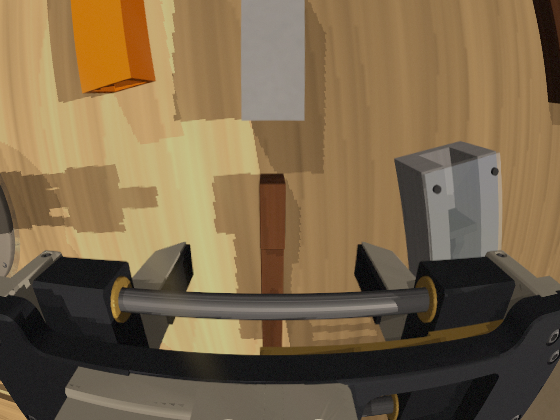

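View pics/top5.png

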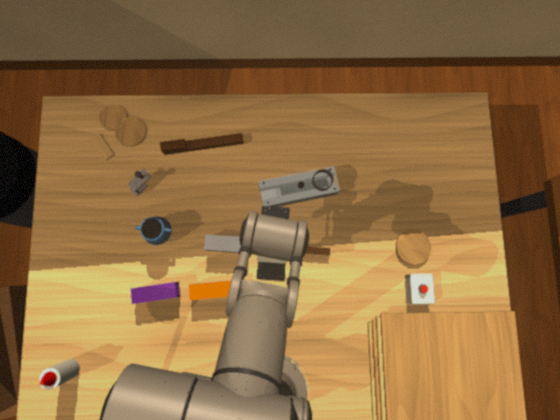

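The stick lies flat, well clear of the sleeve. In the wrist view the handle runs from the tail corners at (261,175) and (284,175) to the step at row 249. I'll measure it on the handle's top plane.

```bash
python3 - <<'E'
from h import *
c=capture('wrist')
for p in [(261,177),(284.5,177),(261,248),(284.5,249)]: print(rayf(c,*p,40).round(1))
print(get_obs()['tool_pos'])
for p in [(396,158),(408,186),(428,192),(500,153),(463,143)]: print(rayf(c,*p,68).round(1))
E
```

```text
[425.1  14.3  40. ]
[444.3  12.5  40. ]
[418.8 -49.4  40. ]
[439.4 -52.4  40. ]
[431.46622006  -9.37941412 162.97081219]
[529.3  27.3  68. ]
[540.    4.4  68. ]
[558.6  -2.1  68. ]
[633.3  27.4  68. ]
[591.1  36.9  68. ]
```

```bash
python3 -m handwheel '{"translation": [[0.004,-0.01,-0.2],[0,0,-0.25],[0,0,-0.2],[0,0,-0.12],[0,0,-0.08],[0,0,-0.05],[0,0,0],[0,0,0]], "twist": [0,0,0,0,0,0,0,0]}' 0
python3 -m handwheel '{"translation": [[0,0,0],[0,0,0],[0,0,0],[0,0,0],[0,0,0],[0,0,0],[0,0,0],[0,0,0]], "twist": [0,0,0,0,0,0,0,0]}' 255
```

```text
time: 12.2
tool_pos: [434.3, -11.2, 25.7]
tcp_rot: [3.141, -0.027, -0.086]
contact_force: [0.2, -0.2, 0.0]
grip_width: 91.8
time: 13.2
tool_pos: [434.9, -11.3, 26.9]
tcp_rot: [3.14, -0.03, -0.086]
contact_force: [-0.7, 0.6, -0.2]
grip_width: 22.3
```

```bash
python3 -m handwheel '{"translation": [[0,0,0.25],[0,0,0.35],[0,0,0.35],[0.13,0.26,0],[0.13,0.27,0],[0.13,0.27,0],[0.13,0.27,0],[0.13,0.27,0]], "twist": [0,0,0,0.03,0.03,0.03,0.03,0.03]}' 255
python3 -m handwheel '{"translation": [[0.13,0.26,0],[0,0,0],[0,0,0],[0,0,0],[0,0,0],[0,0,0],[0,0,0],[0,0,0]], "twist": [0.03,0,0,0,0,0,0,0]}' 255
python3 - <<'E'
from h import *
o=get_obs();print(o['tool_pos'],o['tcp_rot'])
for cam in ['wrist','top','scene']:
    c=snap(cam,cam+'6')
    for l in ['stick_tip','stick_tail','chute_mouth','catch_head','gate_face']:
        print(cam,l,[(np.round(w(c,r['position'])).tolist(),round(r['score'],2)) for r in spot_point(cam,l)[:4]])
E
```

```text
time: 14.2
tool_pos: [532.9, 193.6, 174.2]
tcp_rot: [3.14, -0.029, 0.15]
contact_force: [1.0, -0.5, -1.2]
grip_width: 22.1
time: 15.2
tool_pos: [551.7, 233.1, 172.8]
tcp_rot: [3.14, -0.026, 0.199]
contact_force: [-0.1, 0.4, -1.5]
grip_width: 22.0
[551.71012381 233.0966337  172.81788943] [ 3.13992919 -0.02576305  0.19853003]
wrist stick_tip []
wrist stick_tail [([756.0, 340.0, 18.0], 0.91), ([548.0, 255.0, 156.0], 0.79)]
wrist chute_mouth []
wrist catch_head []
wrist gate_face []
top stick_tip [([588.0, 56.0, 157.0], 0.9), ([789.0, 80.0, 15.0], 0.82)]
top stick_tail [([752.0, 342.0, 14.0], 0.92)]
top chute_mouth [([596.0, 23.0, 39.0], 0.97)]
top catch_head [([616.0, -101.0, 90.0], 0.4)]
top gate_face []
scene stick_tip [([786.0, 82.0, 15.0], 0.88), ([587.0, 52.0, 155.0], 0.58)]
scene stick_tail [([547.0, 252.0, 158.0], 0.77), ([753.0, 340.0, 15.0], 0.56)]
scene chute_mouth [([595.0, 20.0, 34.0], 0.77)]
scene catch_head [([618.0, -102.0, 94.0], 0.59)]
scene gate_face []
```

View pics/top6.png

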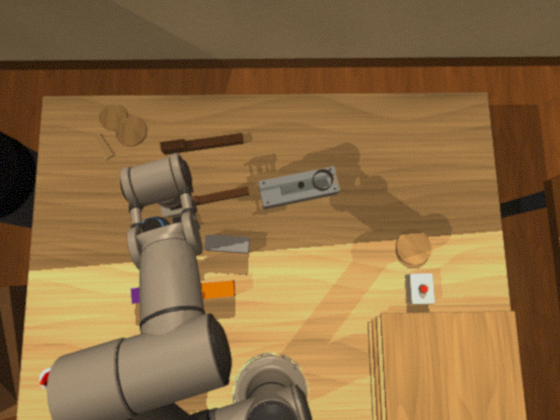

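View pics/scene6.png

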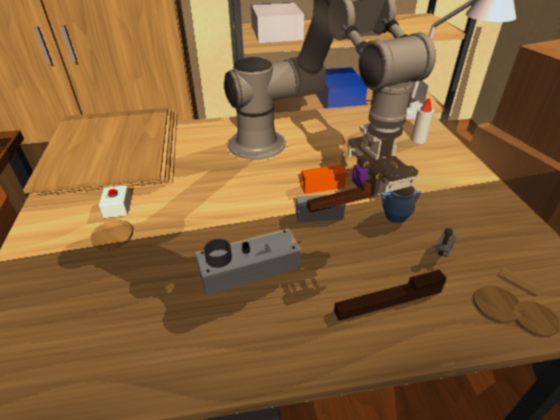

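View pics/wrist6.png

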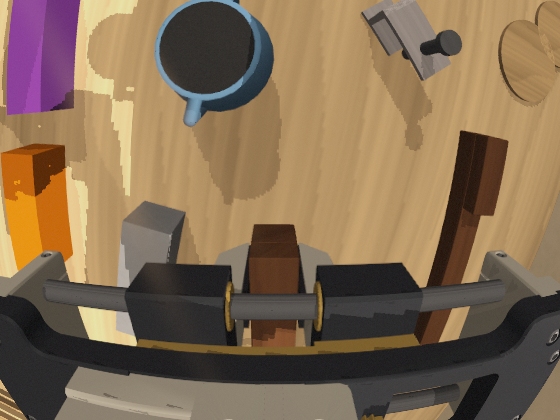

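The stick is held level in line with the mouth, its tip at (250,190) in the top view. The pot at (210,55) in the wrist view is clear of the gripper. Descending to channel height before inserting.

```bash
python3 -m handwheel '{"translation": [[0.008,0,-0.15],[0,0,-0.2],[0,0,-0.2],[0,0,-0.15],[0,0,-0.1],[0,0,0],[0,0,0],[0,0,0]], "twist": [-0.006,0,0,0,0,0,0,0]}' 255
python3 - <<'E'
from h import *
o=get_obs();print(o['tool_pos'],o['tcp_rot'])
ims=[]
for cam in ['top','scene']:
    c=snap(cam,cam+'7')
    for l in ['stick_tip','stick_tail','chute_mouth','chute','catch_head','gate_face']:
        print(cam,l,[(np.round(w(c,r['position'])).tolist(),round(r['score'],2)) for r in spot_point(cam,l)[:4]])
    a=c['img'][150:230,170:350] if cam=='top' else c['img'][170:310,180:420]
    cv2.imwrite(f'pics/{cam}7c.png',cv2.cvtColor(cv2.resize(a,None,fx=780/a.shape[1],fy=780/a.shape[1],interpolation=cv2.INTER_CUBIC),cv2.COLOR_RGB2BGR))
E
```

```text
time: 17.1
tool_pos: [554.8, 233.8, 52.2]
tcp_rot: [3.14, -0.032, 0.189]
contact_force: [0.5, 0.2, -1.2]
grip_width: 22.0
[554.83472188 233.79337905  52.22578638] [ 3.14047743 -0.03217046  0.18900326]
top stick_tip [([591.0, 53.0, 38.0], 0.7), ([569.0, 157.0, 23.0], 0.62), ([787.0, 81.0, 13.0], 0.59)]
top stick_tail [([435.0, 60.0, 13.0], 0.75), ([752.0, 342.0, 11.0], 0.69), ([589.0, 54.0, 40.0], 0.6)]
top chute_mouth [([595.0, 23.0, 40.0], 0.64)]
top chute [([616.0, -96.0, -3.0], 0.84), ([443.0, 126.0, -1.0], 0.53)]
top catch_head [([618.0, -100.0, 92.0], 0.55)]
top gate_face [([615.0, -95.0, -3.0], 0.65)]
scene stick_tip [([552.0, 251.0, 39.0], 0.73), ([787.0, 80.0, 15.0], 0.67), ([570.0, 153.0, 23.0], 0.35)]
scene stick_tail [([551.0, 251.0, 36.0], 0.84), ([752.0, 337.0, 13.0], 0.69)]
scene chute_mouth [([594.0, 18.0, 32.0], 0.59)]
scene chute [([617.0, -99.0, -8.0], 0.89)]
scene catch_head [([620.0, -98.0, 92.0], 0.41)]
scene gate_face []
```

View pics/top7c.png

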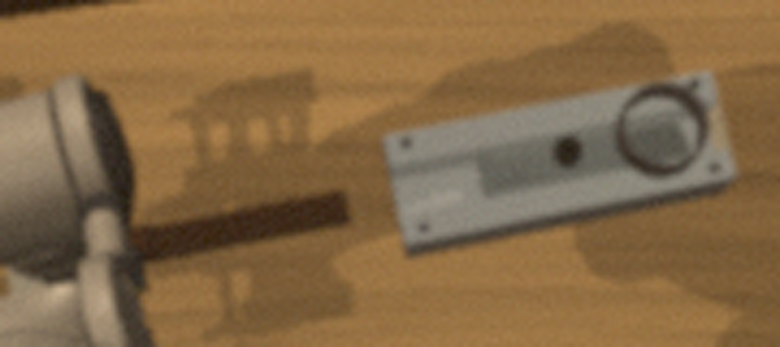

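View pics/scene7c.png

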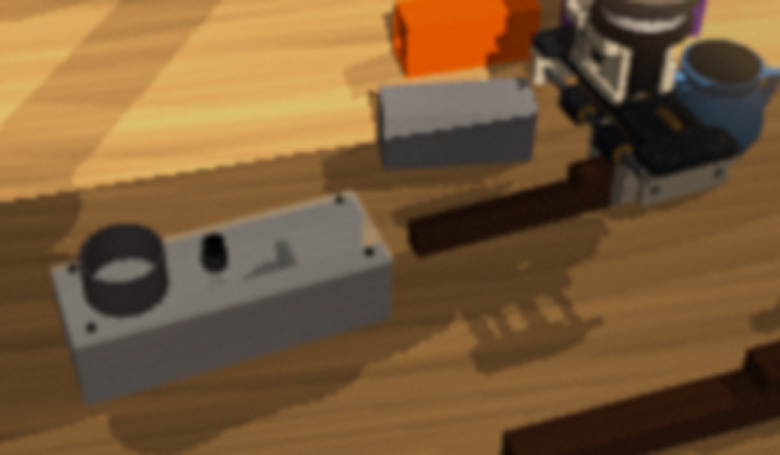

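In the top crop the stick's tip edge runs (338,192)–(350,222), and the housing's mouth corners are (385,137) and (406,248). I'll check the lateral offset with rays.

```bash
python3 - <<'E'
from h import *
c=capture('top'); s=780/180
g=lambda P,z:np.array([ray(c,170+x/s,150+y/s,z)[:2] for x,y in P])
C=g([(385,137),(712,72),(736,178),(406,247)],68); T=g([(338,192),(350,222)],50); B=g([(160,229),(160,259)],50)
S=g([(405,143),(422,227),(695,85),(714,167)],68)
m=(C[0]+C[3])/2; f=(C[1]+C[2])/2
for m,f in [(m,f),(S[:2].mean(0),S[2:].mean(0))]:
    u=(f-m)/np.linalg.norm(f-m); n=np.array([-u[1],u[0]])
    print(m,f,np.degrees(np.arctan2(u[1],u[0])),'tip',T.mean(0),'along',(T.mean(0)-m)@u,'lat',(T.mean(0)-m)@n)
t=T.mean(0)-B.mean(0); print('stick ang',np.degrees(np.arctan2(t[1],t[0])),B.mean(0))
E
```

```text
[590.65724339  20.40679015] [ 636.07189709 -214.08875958] -79.03924461427263 tip [583.49909095  57.54070844] along -37.81753492854131 lat 0.032945603916759936
[595.43722846   7.61961217] [ 635.44661466 -200.15264388] -79.10033074880472 tip [583.49909095  57.54070844] along -51.27788964696279 lat -2.2832023394095504
stick ang -79.20402621566717 [558.51549344 188.55933234]
```

```bash
python3 -m handwheel '{"translation": [[0.01,-0.052,0],[0.01,-0.052,0],[0.01,-0.052,0],[0.01,-0.052,0],[0.01,-0.052,0],[0.01,-0.052,0],[0.01,-0.052,0],[0.01,-0.052,0]], "twist": [0,0,0,0,0,0,0,0]}' 255
python3 - <<'E'
from h import *
o=get_obs();print(o['tool_pos'],o['tcp_rot'],o['contact_force'],o['moment'])
c=snap('top','top8');a=c['img'][150:230,170:350]
cv2.imwrite(f'pics/top8c.png',cv2.cvtColor(cv2.resize(a,None,fx=780/a.shape[1],fy=780/a.shape[1],interpolation=cv2.INTER_CUBIC),cv2.COLOR_RGB2BGR))
E
```

```text
time: 18.85
tool_pos: [567.2, 166.5, 51.3]
tcp_rot: [3.14, -0.031, 0.189]
contact_force: [-0.4, -1.0, -0.8]
grip_width: 22.0
[567.1613762  166.54191661  51.25952496] [ 3.14014131 -0.03050996  0.18875891] [-0.37354555 -0.97480546 -0.75258428] [-0.03857492  0.06821136  0.03711191]
```

View pics/top8c.png

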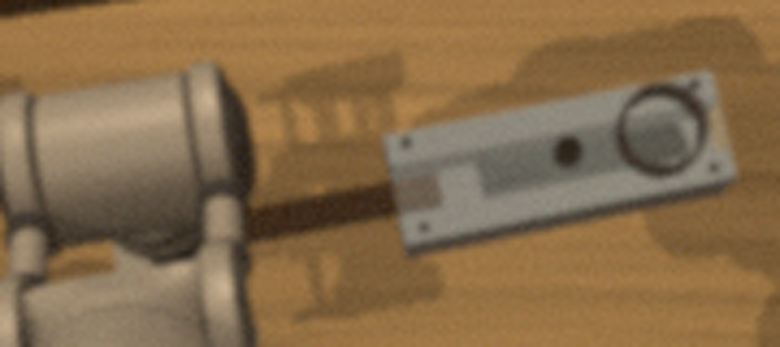

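The tip is about 34 mm inside the channel, centred at (420,190), with no contact force. Now I'll push slowly.

```bash
python3 -m handwheel '{"translation": [[0.006,-0.033,0],[0.006,-0.033,0],[0.006,-0.033,0],[0.006,-0.033,0],[0.006,-0.033,0],[0.006,-0.033,0],[0.006,-0.033,0],[0.006,-0.033,0]], "twist": [0,0,0,0,0,0,0,0]}' 255
python3 -m handwheel '{"translation": [[0.005,-0.026,0],[0.005,-0.026,0],[0.005,-0.026,0],[0.005,-0.026,0],[0.005,-0.026,0],[0.005,-0.026,0],[0.005,-0.026,0],[0.005,-0.026,0]], "twist": [0,0,0,0,0,0,0,0]}' 255
python3 - <<'E'
from h import *
o=get_obs();print(o['tool_pos'],o['tcp_rot'],o['contact_force'],o['moment'])
c=snap('top','top9');a=c['img'][150:230,170:350]
cv2.imwrite(f'pics/top9c.png',cv2.cvtColor(cv2.resize(a,None,fx=780/a.shape[1],fy=780/a.shape[1],interpolation=cv2.INTER_CUBIC),cv2.COLOR_RGB2BGR))
c=snap('wrist','wr9')
E
```

```text
time: 19.9
tool_pos: [574.5, 126.3, 51.6]
tcp_rot: [-3.14, -0.031, 0.189]
contact_force: [-0.3, 5.4, 0.2]
grip_width: 21.7
time: 20.9
tool_pos: [578.0, 104.9, 53.4]
tcp_rot: [-3.125, -0.031, 0.19]
contact_force: [-2.3, 10.1, 2.4]
grip_width: 21.9
[577.95996086 104.85746964  53.38157924] [-3.12487133 -0.03092494  0.19038816] [-2.34546388 10.07499542  2.37144726] [1.23725657 0.34696601 0.00416472]
```

View pics/top9c.png

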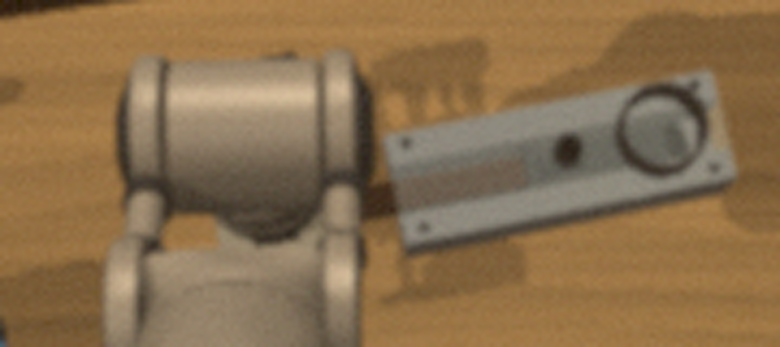

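View pics/wr9.png

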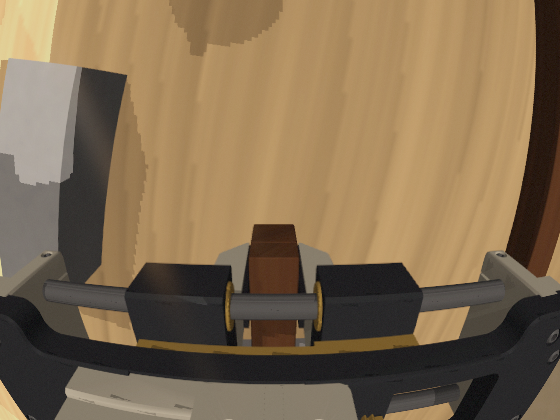

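Force is about 10 N, so the gate is on the catch ramp and moving. The tip is about 97 mm in, and the plate edge shows at (525,165) in the top crop. I'll continue steadily with a check partway.

```bash
python3 -m handwheel '{"translation": [[0.006,-0.03,-0.003],[0.006,-0.03,-0.003],[0.006,-0.03,-0.003],[0.006,-0.03,-0.003],[0.006,-0.03,-0.003],[0.006,-0.03,-0.003],[0.006,-0.03,-0.003],[0.006,-0.03,-0.003]], "twist": [0,0,0,0,0,0,0,0]}' 255
python3 - <<'E'
from h import *
o=get_obs();print(o['tool_pos'],o['tcp_rot'],o['contact_force'],o['moment'])
for cam in ['top','scene']:
    c=snap(cam,cam+'10')
    for l in ['catch_head','catch','gate_face']:
        print(cam,l,[(np.round(w(c,r['position'])).tolist(),round(r['score'],2)) for r in spot_point(cam,l)[:3]])
    a=c['img'][150:230,170:350] if cam=='top' else c['img'][190:310,180:360]
    cv2.imwrite(f'pics/{cam}10c.png',cv2.cvtColor(cv2.resize(a,None,fx=780/a.shape[1],fy=780/a.shape[1],interpolation=cv2.INTER_CUBIC),cv2.COLOR_RGB2BGR))
E
```

```text
time: 22.0
tool_pos: [581.9, 80.0, 52.3]
tcp_rot: [-3.109, -0.03, 0.193]
contact_force: [-3.6, 16.8, 2.3]
grip_width: 22.0
[581.9077415   79.98394612  52.25712947] [-3.10920267 -0.02994546  0.19294463] [-3.63116072 16.77970616  2.26150314] [2.09638353 0.47200719 0.01991073]
top catch_head [([617.0, -101.0, 89.0], 0.57)]Traceback (most recent call last):
  File "<stdin>", line 6, in <module>
ValueError: it knows: catch_head, chute, chute_mouth, clamp, disc, gate_face, pot, sleeve, sleeve_mouth, stick, stick_tail, stick_tip
```

```bash
cat > look.py <<'E'
from h import *
import sys
n=sys.argv[1]
for cam in ['top','scene']:
    c=snap(cam,cam+n)
    for l in ['catch_head','gate_face']:
        print(cam,l,[(np.round(w(c,r['position'])).tolist(),round(r['score'],2)) for r in spot_point(cam,l)[:3]])
    a=c['img'][150:230,170:350] if cam=='top' else c['img'][190:310,180:360]
    cv2.imwrite(f'pics/{cam}{n}c.png',cv2.cvtColor(cv2.resize(a,None,fx=780/a.shape[1],fy=780/a.shape[1],interpolation=cv2.INTER_CUBIC),cv2.COLOR_RGB2BGR))
o=get_obs();print(o['time'],o['tool_pos'],o['contact_force'])
E
python3 look.py 11
```

```text
top catch_head [([616.0, -99.0, 90.0], 0.59)]
top gate_face []
scene catch_head [([620.0, -102.0, 91.0], 0.51)]
scene gate_face []
22.4 [581.81461665  80.05026987  52.07173912] [-2.1771811   7.53829572  1.1871926 ]
```

View pics/scene11c.png

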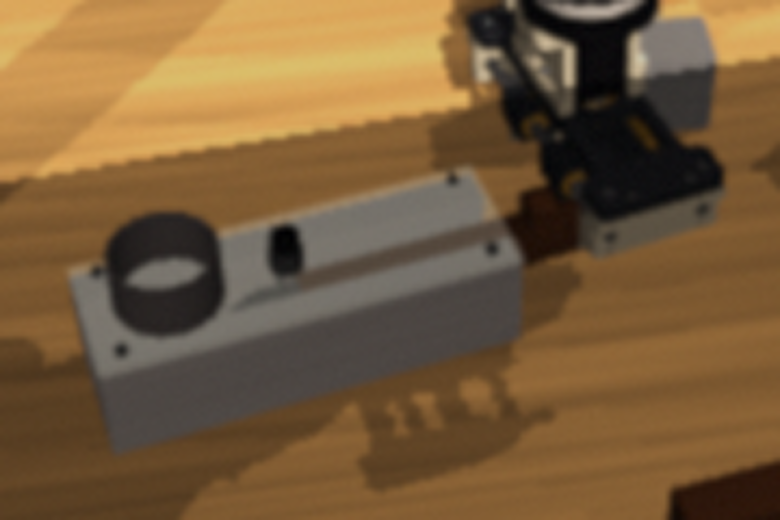

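View pics/top11c.png

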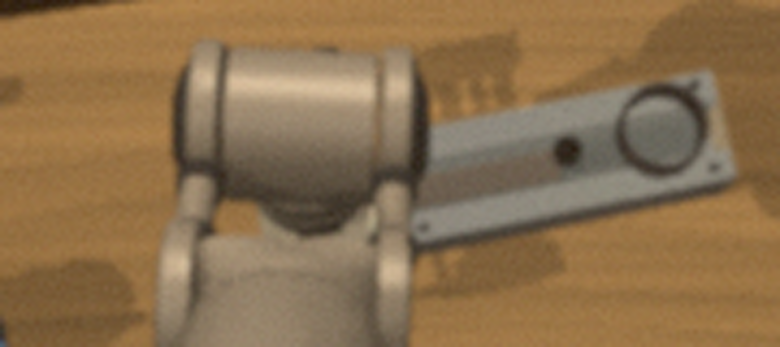

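```bash
cat > cat.py <<'E'
import cv2,sys,numpy as np
out=[]
for n in sys.argv[1:]:
    a=cv2.imread(f'pics/{n}.png'); b=a[228:268,225:265]
    g=b.max(2).astype(float); m=(g<45); m[:, :10]=0; m[:,32:]=0
    ys,xs=np.nonzero(m); print(n,m.sum(),(xs.mean()+225).round(2),(ys.mean()+228).round(2),ys.min()+228,ys.max()+228)
    out.append(cv2.resize(b,None,fx=6,fy=6,interpolation=cv2.INTER_NEAREST))
cv2.imwrite('pics/cat.png',np.hstack(out)[:, :800])
E
python3 cat.py scene0 scene7 scene11
```

```text
scene0 62 245.4 247.27 242 252
scene7 60 245.52 247.27 242 252
scene11 61 245.56 247.34 242 252
```

View pics/cat.png

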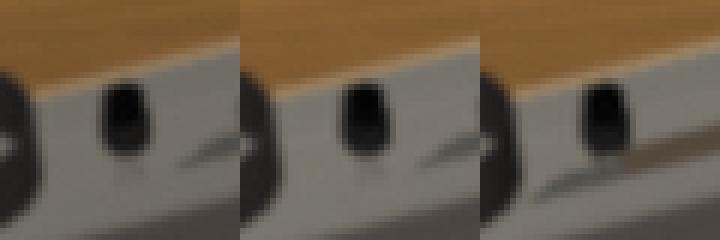

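The black catch head has its centroid at (245.5,247.3), the same in all three views, so it is down again. The stick tip shows right under it, and the force rose to 17 N at about 122 mm, so the gate is caught against its stop. Drawing back.

```bash
python3 -m handwheel '{"translation": [[-0.013,0.065,0],[-0.025,0.131,0],[-0.025,0.131,0],[-0.025,0.131,0],[-0.025,0.131,0],[-0.025,0.131,0],[-0.025,0.131,0],[-0.025,0.131,0]], "twist": [0,0,0,0,0,0,0,0]}' 255
python3 look.py 12; python3 cat.py scene0 scene12
```

```text
time: 23.4
tool_pos: [550.3, 238.2, 52.0]
tcp_rot: [-3.11, -0.03, 0.196]
contact_force: [-0.7, 0.1, -0.8]
grip_width: 22.0
top catch_head [([618.0, -101.0, 91.0], 0.48)]
top gate_face []
scene catch_head [([620.0, -100.0, 92.0], 0.54)]
scene gate_face []
23.7 [551.06293434 236.04735917  51.94744488] [ 0.09618932 -0.15712764  0.02303179]
scene0 62 245.4 247.27 242 252
scene12 59 245.46 247.24 242 252
```

View pics/top12c.png

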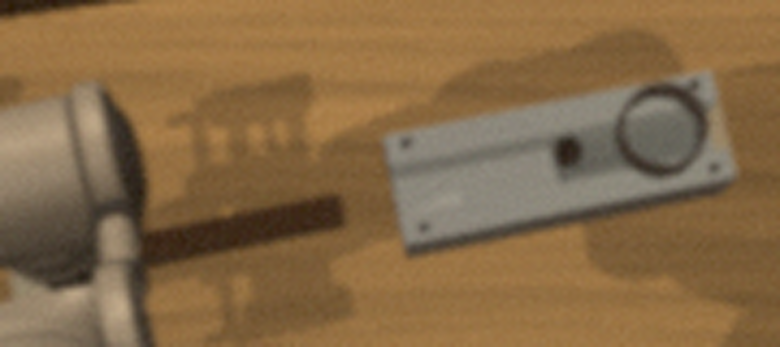

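View pics/scene12.png

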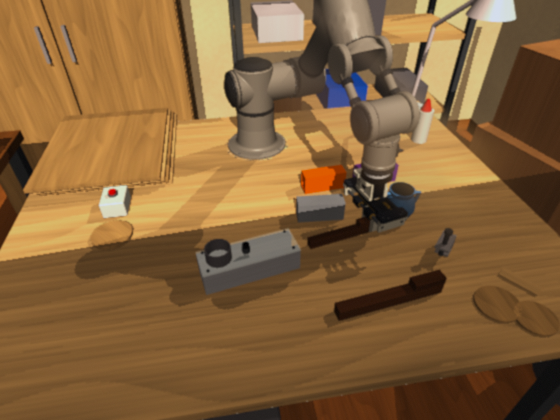

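```bash
python3 - <<'E'
from h import *
c=capture('top'); s=780/180
m=np.array([593.2,22.]);u=np.array([.189,-.982])
for z in (12,37,58):
  for p in [(478,178),(486,195),(557,152),(562,180)]:
    q=ray(c,170+p[0]/s,150+p[1]/s,z)[:2]; print(z,p,q.round(1),((q-m)@u).round(1))
for n,sl in [('top7','a'),('top12','b')]:
    a=cv2.imread(f'pics/{n}.png')[175:205,255:330]; cv2.imwrite(f'pics/{sl}.png',cv2.resize(a,None,fx=10,fy=10,interpolation=cv2.INTER_NEAREST))
cv2.imwrite('pics/ab.png',np.vstack([cv2.imread('pics/a.png')[:290],cv2.imread('pics/b.png')[:290]]))
a=[cv2.resize(cv2.imread(f'pics/{n}.png')[225:300,190:310],None,fx=6,fy=6,interpolation=cv2.INTER_CUBIC) for n in('scene7','scene12')]
cv2.imwrite('pics/sab.png',cv2.resize(np.vstack(a),None,fx=.66,fy=.66))
E
```

```text
12 (478, 178) [610.9 -40. ] 64.3
12 (486, 195) [598.  -45.7] 67.4
12 (557, 152) [629.8 -99. ] 125.8
12 (562, 180) [ 608.6 -102.2] 124.8
37 (478, 178) [605.9 -39.2] 62.5
37 (486, 195) [593.3 -44.7] 65.5
37 (557, 152) [624.4 -97. ] 122.8
37 (562, 180) [ 603.6 -100.1] 121.9
58 (478, 178) [601.7 -38.4] 61.0
58 (486, 195) [589.3 -43.9] 64.0
58 (557, 152) [619.9 -95.3] 120.3
58 (562, 180) [599.5 -98.4] 119.4
```

View pics/ab.png

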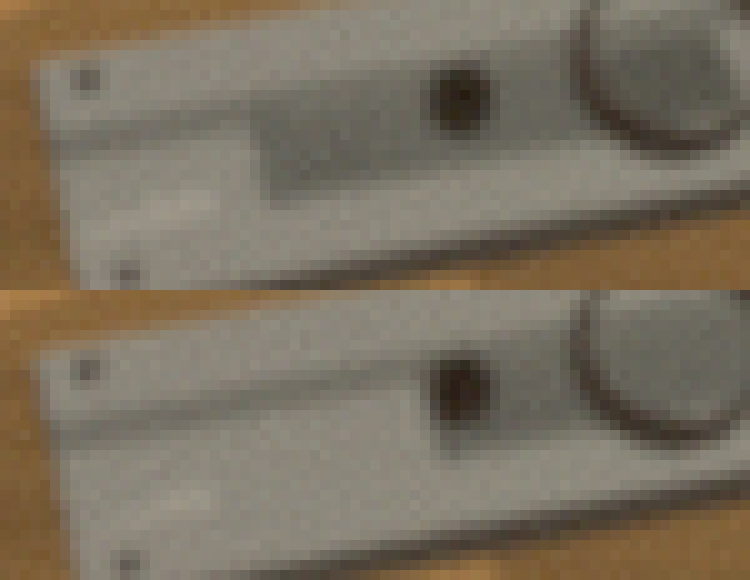

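View pics/sab.png

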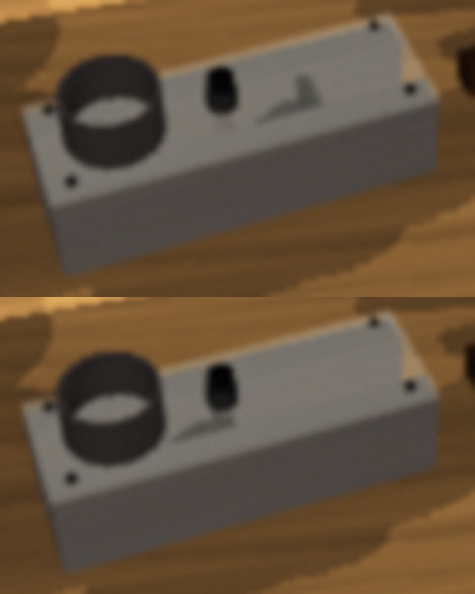

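The top crops show the gate's face (the dark edge) moved from column 480 to 557, about 120 mm from the mouth, within the 118–122 mm caught range. The catch is down and the stick is out. Now I'll lay the stick down.

```bash
python3 -m handwheel '{"translation": [[0,0,-0.04],[0,0,-0.04],[0,0,-0.03],[0,0,-0.02],[0,0,0],[0,0,0],[0,0,0],[0,0,0]], "twist": [0,0,0,0,0,0,0,0]}' 255
python3 - <<'E'
from h import *
o=get_obs();print(o['tool_pos'],o['tcp_rot'],o['contact_force'],o['moment'])
c=snap('scene','scene13');a=c['img'][190:260,280:440]
cv2.imwrite(f'pics/scene13c.png',cv2.cvtColor(cv2.resize(a,None,fx=4.8,fy=4.8,interpolation=cv2.INTER_CUBIC),cv2.COLOR_RGB2BGR))
E
```

```text
time: 24.75
tool_pos: [551.6, 234.3, 30.9]
tcp_rot: [-3.11, -0.029, 0.192]
contact_force: [0.2, -0.1, -0.9]
grip_width: 22.2
[551.59840073 234.27727867  30.89620202] [-3.1103887  -0.02946258  0.19172934] [ 0.15779172 -0.11985139 -0.94834198] [-0.05206928  0.11914736 -0.00728174]
```

View pics/scene13c.png

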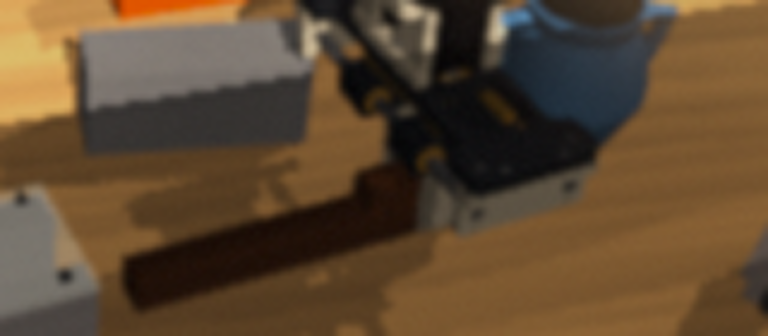

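The stick is nearly down and not yet touching, with the gripper clear of the pot. Lowering the last few mm and releasing.

```bash
python3 -m handwheel '{"translation": [[0,0,-0.01],[0,0,-0.01],[0,0,-0.01],[0,0,0],[0,0,0],[0,0,0],[0,0,0],[0,0,0]], "twist": [0,0,0,0,0,0,0,0]}' 255
```

```text
time: 25.8
tool_pos: [551.9, 234.6, 27.0]
tcp_rot: [-3.11, -0.031, 0.192]
contact_force: [-0.9, 0.5, 1.1]
grip_width: 21.9
```

```bash
python3 -m handwheel '{"translation": [[0,0,0],[0,0,0],[0,0,0],[0,0,0],[0,0,0],[0,0,0],[0,0,0],[0,0,0]], "twist": [0,0,0,0,0,0,0,0]}' 120
python3 -m handwheel '{"translation": [[0,0,0.15],[0,0,0.25],[0,0,0.35],[0,0,0.35],[0,0,0.2],[0,0,0],[0,0,0],[0,0,0]], "twist": [0,0,0,0,0,0,0,0]}' -
python3 look.py 14; python3 cat.py scene0 scene14
python3 - <<'E'
from h import *
for cam in ['wrist','scene']:
    c=snap(cam,cam+'15')
    for l in ['stick','stick_tip','stick_tail','disc','pot','clamp']:
        print(cam,l,[(np.round(w(c,r['position'])).tolist(),round(r['score'],2)) for r in spot_point(cam,l)[:3]])
E
```

```text
time: 26.8
tool_pos: [552.0, 234.4, 26.6]
tcp_rot: [-3.11, -0.031, 0.192]
contact_force: [0.9, 0.1, -0.8]
grip_width: 48.6
time: 27.8
tool_pos: [549.1, 233.6, 224.1]
tcp_rot: [-3.111, -0.025, 0.192]
contact_force: [0.8, -0.5, -0.1]
grip_width: 48.9
top catch_head [([617.0, -101.0, 90.0], 0.36)]
top gate_face []
scene catch_head [([618.0, -100.0, 90.0], 0.56), ([447.0, 130.0, 2.0], 0.39)]
scene gate_face []
28.1 [549.53880524 233.70799374 225.04557204] [ 0.21797327 -0.27452492 -0.39623946]
scene0 62 245.4 247.27 242 252
scene14 59 245.46 247.24 242 252
wrist stick [([769.0, 213.0, -2.0], 0.65), ([569.0, 155.0, 1.0], 0.59)]
wrist stick_tip [([589.0, 60.0, 10.0], 0.81)]
wrist stick_tail [([551.0, 255.0, 9.0], 0.79), ([752.0, 341.0, 16.0], 0.72)]
wrist disc []
wrist pot [([491.0, 344.0, -1.0], 0.74), ([551.0, 253.0, 8.0], 0.54)]
wrist clamp [([645.0, 400.0, -3.0], 0.73)]
scene stick [([772.0, 210.0, -0.0], 0.88), ([568.0, 158.0, -0.0], 0.83)]
scene stick_tip [([785.0, 81.0, 12.0], 0.75), ([589.0, 52.0, 9.0], 0.72), ([648.0, 403.0, 0.0], 0.47)]
scene stick_tail [([753.0, 340.0, 15.0], 0.86), ([550.0, 254.0, 13.0], 0.8)]
scene disc [([429.0, -456.0, -3.0], 0.86), ([446.0, 132.0, 1.0], 0.73), ([596.0, 22.0, 33.0], 0.65)]
scene pot [([485.0, 345.0, -4.0], 0.88)]
scene clamp [([651.0, 404.0, -2.0], 0.98)]
```

View pics/scene15.png

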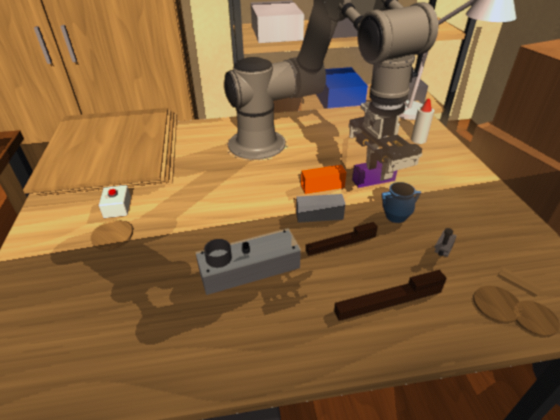

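View pics/wrist15.png

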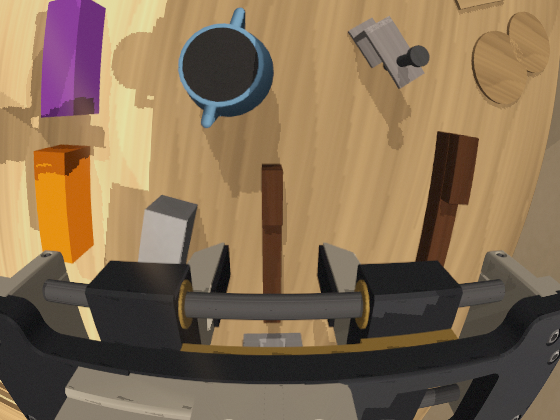

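View pics/top14c.png

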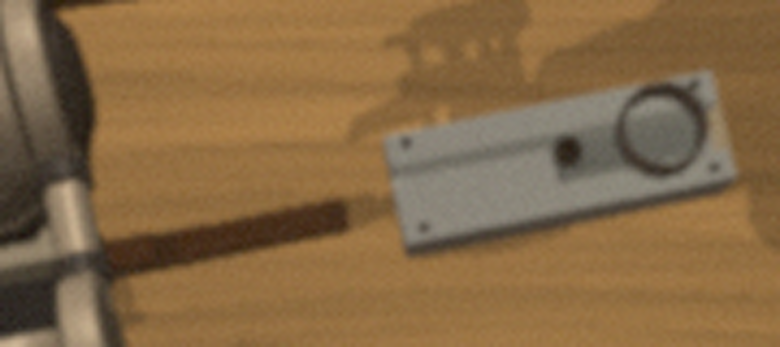

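The stick lies flat at (340,240) in the scene view, clear of both housing and sleeve. The gate edge is still at column 557 in the top crop, the catch is down, and the bystanders haven't moved. Handing in.

```bash
python3 -c "
from plant import *
print(close_job())"
```

```text
the job is handed in; nothing more can be done
None
```

I did the whole job in the order asked and handed it in at about 28 s. The gate looks shut and caught, but the tools gave no direct reading of the gate or the catch.

- **Stick handling:** I drew the stick out by its plain end and laid it on the bench about 50 mm clear of the sleeve. The last 5 mm or so was a drop, because the fingertips reached below the stick. I then took it again by the handle for the push.
- **Push:** The highest force I read was about 17 N, read only between moves. The gripper stayed clear of the housing.
- **Gate and catch:** The gate's face now sits about 120 mm from the mouth, inside the 118–122 mm caught range but only good to a few mm. The catch head shows at the same height as at the start. A catch still riding on the tooth would show about 2 pixels higher.
- **End state:** The stick lies flat, with its tip about 30–40 mm outside the mouth. The arm is raised and touches nothing. The disc, pot and clamp are where they were, within the networks' error.

**Disagreements:**
- The networks never gave a usable gate position, so I measured it from the top picture.
- The gate also seemed to start about 20 mm in rather than wide open.
- The tool tilted about 0.03 rad during the push and kept that tilt. The stick was still set down with almost no contact force.

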